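Turn the sample jar's label to the scanner and scan it

ROBOT

A 6-joint arm with a two-finger parallel gripper is mounted at the origin on a cart in front of the work surface, level with it; the furniture and walls round the work are solid. World frame = base frame: x ahead of the robot, y to its left, z up, the work surface at z = 0. Lengths are in m, angles in rad, forces in N, time in s.
With the tool pointing down it reaches from about 0.375 to 0.825 m from the base axis. Payload 5.5 kg.
Tool frame: the origin (TCP) lies at the very end of the fingers, on their centre line; the grasp point (between the pads) lies 19 mm behind it; z points along the fingers, y is the line along which they close (so a half turn about z gives the same grasp; the last joint's range is limited). The gripper opens to 85 mm and grips with 20 to 120 N. Pads are 22 mm wide; open, the fingers measure 114 mm over their backs; the gripper's body (76 mm by 85 mm) begins 54 mm behind the grasp point. The pads swing forward as they close: fully open they stand 13 mm farther back than shut.
Start: joints at [-1.301, 0.314, -0.047, 1.21, 0, 1.571], TCP at [0.16, -0.578, 0.231] pointing down, gripper open.
Joint ranges: [-2.67, 2.67], [-0.69, 1.73], [-1.03, 1.25], [-2.08, 2.16], [-1.42, 1.45], [-3.14, 3.14]. Speed limits (rad/s): [2.39, 2.39, 3.01, 3.14, 3.14, 3.14].

INTERFACE

Orientations are given as [roll, pitch, yaw] about the fixed x, y, z axes, in that order (R = Rz(yaw) Ry(pitch) Rx(roll)).
In Python, from bench import robot gives the robot as it stands.
- The arm moves only by the shell command python3 -m crank 'ROWS' [FORCE]. ROWS is JSON, a list of rows, each an object with "translation": the shift along the tool's x, y, z normalised to -1 to 1, where 1 is 0.3 m, a list of three; "spin": the turn about the tool's z normalised to -1 to 1, where 1 is 360 degrees; "jaw": the closure, from -1 (fully open) to 1 (shut). In form: [{"translation": [x, y, z], "spin": spin, "jaw": jaw}, ...]. A call has 1 to 20 rows; each row is the pose to reach, as a shift and turn from the pose commanded when the call began, along the tool's axes at that moment, turning the shorter way round; what a row does not reach only later rows make up. A row lasts 1/10 s, in which the tool goes at most 50 mm and 8.59 degrees, less where a joint would pass 70% of its speed; a pose out of reach is approached as far as the arm can. A call with a number of a shift or a turn outside -1 to 1 is refused whole. A call with a gripper value outside its range is refused whole. The fingers move at their own pace and stop on an object; FORCE is the grip in N (left out, the last holds). Time passes only in rows, so rows that repeat a pose let the fingers close. It gives the time, the measured TCP pose, the force, the opening and the grip force at its end, in the units of the state.
- robot.sense(): the state, without advancing time (a new reading comes with each control period).
- robot.snapshot(name): name is "scene" or "top"; returns a dict with "image" (384x512x3 uint8, red, green, blue), "range_z" (384x512 float32, m along the optical axis (not along the pixel's ray), 0 where there is no reading), "mtx" (3x3 intrinsics, pixels), "pose" (4x4, takes a point from camera to world coordinates). Camera axes: x right, y down, z forward; pixel columns grow to the right and rows downward; lengths in m; the calibration is good to about 2 mm. A picture is of the moment at which its call begins.
- robot.hand_in(): hands the job in; it is judged then, once.
The state is a dict: "clock": time; "q": joint angles; "joint_velocities": joint speeds; "joint_torque": joint torques, N m; "position": TCP position; "tcp_rot": TCP orientation; "wrist_force": force on the tool from outside, world axes, zero at the start; "wrist_torque": the same for the moment, N m; "grip_width": finger opening in m; "grip_force": force on a finger pad.
Only numpy, scipy, OpenCV 4.12 (cv2) and the standard library are available. Lean on these libraries where they do the work, as an engineer would, in place of code of your own. Each camera call takes 0.05 s, during which the arm holds its last target. There are 200 camera calls.

TASK

The sample jar is clamped in the scanner's turntable: turn it until the middle of its barcode label squarely faces the scanner's window and let go, then press the scanner's button all the way down and let it come up again, with the label still facing the window. The turntable has hidden end stops and may refuse the shorter way round, in which case feel for that and go the other way. Leave the other things on the table where they are.

Things in the scene. Friction and masses are not known exactly. Their poses are not given: they have to be found in the camera images.
- turntable: turning chuck: steel disc 74 mm across with 3 low jaws (to 57 mm over the table, within 35 mm of the axis) on a fixed round foot 100 mm across. Origin on the vertical turning axis, 34 mm over the table; z up, x to the middle of the label. Friction 0.08 N m. Hidden end stops allow 6.44 rad in all: if one way is blocked (the jar ceases to follow the fingers), the other is free
- jar_lid (a point): centre of the top of the sample jar clamped upright in the chuck (it cannot be lifted out), 109 mm over the table, on the turning axis; x as the turntable's. The jar is round, 50 mm across, 65 mm tall (44 to 109 mm over the table), clear with a straight flat black lid, 14 mm high; grasp it round lid and upper body, about 90 mm over the table, from above
- label (a point): middle of the white paper barcode label on the jar's side, 25.5 mm from the turning axis, 71 mm over the table; x, y, z as the turntable's (x points outward from the label). The label is 43 mm wide round the jar, 36 mm tall. A white seal strip 11 mm wide runs from its middle up and over the lid's edge to the lid's centre: seen from above it points the way the label faces
- scanner: label scanner, a grey block 64 mm deep (x) by 100 mm wide (y) by 86 mm high (a black lip stands 11 mm out over the window), fixed to the table. Origin at the centre of its underside; its -x axis points from its window face towards the turntable, whose turning axis stands 132 mm from the origin along -x.
- scan_window (a point): centre of the scanner's dark window, 35 mm along -x of the scanner's origin, 71 mm above the table, 97 mm from the turning axis; axes as the scanner's (x points into the scanner, away from the jar). The label squarely faces it when the turntable's x axis points the same way as this x axis.
- scan_button (a joint): travel of the white round push button (30 mm across) in the middle of the scanner's top: 0 up, 0.006 m fully down; a spring of about 4 N returns it.
- scan_button_top (a point): centre of the button's top face, 6 mm along +x of the scanner's middle, about 0.1 m above the table; press straight down.
- spare_jar: bystander: another jar of the same make without label, loose, 50 mm across, 65 mm tall, origin under its middle. Not the one to turn.
- brown_bottle: bystander: brown bottle with white cap, loose, 52 mm across, 109 mm tall, origin under its middle.
- small_flask: bystander: clear glass flask with a narrow neck, loose, 68 mm across, 141 mm tall, origin under its middle.

How it is judged:
On the way, in this order (a step that is already met when the one before it is completed fails the run):
1. the label faces the window, the jar is released and at rest (y of label in the frame of scan_window between -0.0045 and 0.0045 m and x of label in the frame of scan_window above -0.088 m and angular speed of turntable below 0.05 rad/s and contact force between the fingers and turntable below 0.2 N), for 0.2 s.
2. the scanner's button is pressed all the way down while the label faces the window (y of label in the frame of scan_window between -0.0045 and 0.0045 m and x of label in the frame of scan_window above -0.088 m and value of joint scan_button above 0.0045 m), for 0.05 s.
At the end, for the whole second after the job is handed in: the label faces the window to within 10 degrees (its centre within 4.5 mm of the window's middle line, on the near side), the turntable is at rest, the button is up again after being pressed at least 4.5 mm with the label facing; no loose bystander moved over 30 mm (y of label in the frame of scan_window between -0.0045 and 0.0045 m and x of label in the frame of scan_window above -0.088 m and angular speed of turntable below 0.05 rad/s and value of joint scan_button below 0.002 m); the robot touches nothing.
It fails at once if spare jar moved by more than 30 mm (distance of spare_jar from where it was at the start of the episode above 0.03 m).
It fails at once if brown bottle moved by more than 30 mm (distance of brown_bottle from where it was at the start of the episode above 0.03 m).
It fails at once if small flask moved by more than 30 mm (distance of small_flask from where it was at the start of the episode above 0.03 m).
It also fails if it takes over 72 s, if anything falls off the work surface, if the arm or the gripper's body presses on something with over 40 N, if the wrist force passes 120 N, or if a joint passes its speed limit or range.

## Working session

There is one attempt and no reset: what is moved stays moved. The work goes in short steps, Python scripts to look and compute and a shell command to move; the robot and the scene stay as the last step left them, time stands still between calls to the robot, and variables do not carry over. Pictures are saved under pics/ and viewed, at most 10 in all, crops included, and the job is handed in when it is done.

```bash
mkdir -p pics; cat > h.py <<'E'
import numpy as np, cv2
from bench import robot
def snap(n):
    s=robot.snapshot(n); np.savez('%s.npz'%n,**s); return s
def cast(s,u,v,z):
    K,T=np.array(s['mtx']),np.array(s['pose'])
    d=T[:3,:3]@np.linalg.solve(K,[u,v,1.]); o=T[:3,3]
    return o+d*(z-o[2])/d[2]
def cloud(s):
    K,T=np.array(s['mtx']),np.array(s['pose']); Z=s['range_z']
    v,u=np.mgrid[:Z.shape[0],:Z.shape[1]]
    P=np.stack([(u-K[0,2])/K[0,0]*Z,(v-K[1,2])/K[1,1]*Z,Z],-1)
    return P@T[:3,:3].T+T[:3,3]
E
python3 - <<'E'
from h import *
for n in('top','scene'):
    s=snap(n); cv2.imwrite(f'pics/{n}0.png',cv2.cvtColor(s['image'],cv2.COLOR_RGB2BGR)); print(n,np.round(s['pose'],3).tolist())
st=robot.sense(); print(st['clock'],st['position'],st['tcp_rot'])
E
```

```text
top [[-0.019, -0.996, 0.086, 0.387], [-1.0, 0.019, -0.002, 0.119], [-0.0, -0.086, -0.996, 1.067], [0.0, 0.0, 0.0, 1.0]]
scene [[-0.417, -0.506, 0.755, -0.359], [-0.909, 0.244, -0.339, 0.526], [-0.013, -0.827, -0.562, 0.708], [0.0, 0.0, 0.0, 1.0]]
0.1 [ 0.15978214 -0.57781275  0.23053026] [-3.14008218e+00  4.23425623e-05  2.69800065e-01]
```

View pics/top0.png

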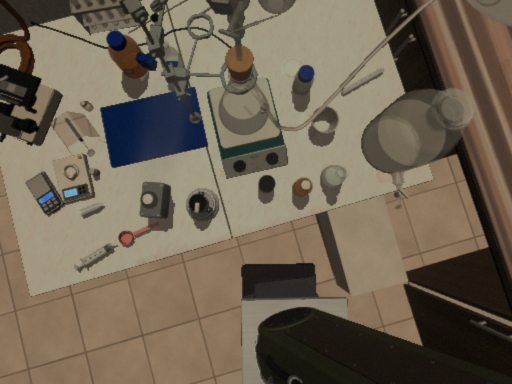

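View pics/scene0.png

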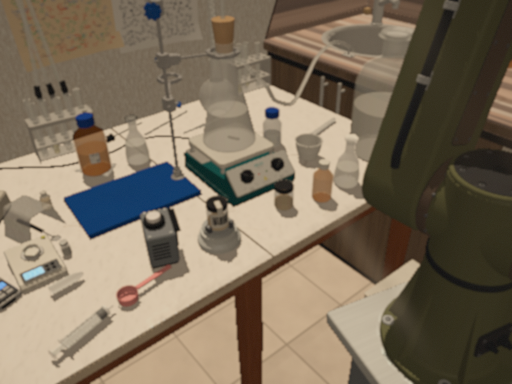

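The top view shows the scanner at about (155,199) and the turntable with the black-lidded jar at about (202,205). The spare jar is near (267,184), the brown bottle near (302,187) and the flask near (333,177). Next I'll zoom in.

```bash
python3 - <<'E'
from h import *
a=np.load('top.npz');b=np.load('scene.npz')
A=cv2.resize(a['image'][165:235,125:235],None,fx=7,fy=7,interpolation=cv2.INTER_CUBIC)
cv2.imwrite('pics/c1.png',A[:,:,::-1])
P=cloud(a)
for u,v in[(155,199),(155,188),(202,205),(220,205),(196,205),(147,199),(165,200)]: print(u,v,P[v,u].round(3))
B=cv2.resize(b['image'][185:275,130:250],None,fx=6,fy=6,interpolation=cv2.INTER_CUBIC)
cv2.imwrite('pics/c2.png',B[:,:,::-1])
E
```

```text
155 199 [0.452 0.389 0.098]
155 188 [0.484 0.392 0.087]
202 205 [0.432 0.256 0.111]
220 205 [ 0.436  0.218 -0.001]
196 205 [0.433 0.273 0.108]
147 199 [0.452 0.407 0.109]
165 200 [0.449 0.364 0.085]
```

View pics/c1.png

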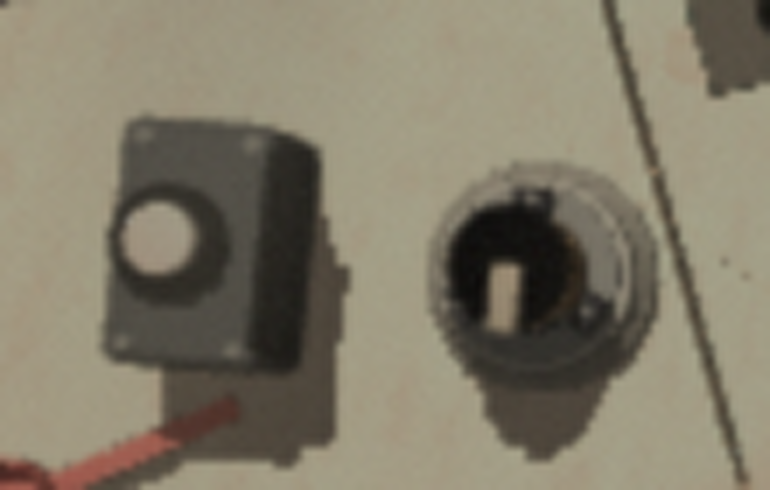

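View pics/c2.png

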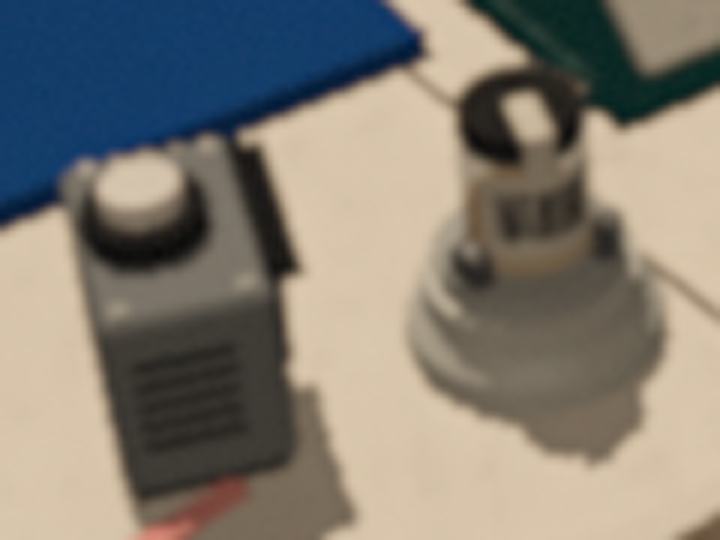

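Close up, the white seal strip runs from the lid's centre (~513,270 in the crop) straight down to (502,332), so the label faces roughly world -x. The scanner's button is at about (160,238) in the crop, on the world +y side. I'll measure these.

```bash
cat > m.py <<'E'
from h import *
def measure(s,verbose=True):
    im=s['image'].astype(int); hsv=cv2.cvtColor(s['image'],cv2.COLOR_RGB2HSV)
    P=cloud(s)
    # button: bright blob in window
    def blob(mask,x0,x1,y0,y1):
        m=np.zeros(mask.shape,np.uint8); m[y0:y1,x0:x1]=mask[y0:y1,x0:x1]
        n,l,st,c=cv2.connectedComponentsWithStats(m,connectivity=8)
        i=1+np.argmax(st[1:,4]); return l==i,c[i],st[i]
    g=im.min(2)
    b,cb,sb=blob(g>120,139,160,188,210)
    B=cast(s,*cb,0.100)
    X=np.array([cast(s,u,v,0.109) for v in range(185,225) for u in range(180,225)])
    return cb,sb,B,blob,g
if __name__=='__main__':
    s=np.load('top.npz'); cb,sb,B,blob,g=measure(s)
    print('button',cb,sb,B)
    d,cd,sd=blob(g<45,184,214,190,216); print('lid dark',cd,sd)
    # lid hull incl. strip -> circle
    pts=np.argwhere(d)[:,::-1].astype(np.float32); W=np.array([cast(s,u,v,0.109)[:2] for u,v in pts],np.float32)
    print('lid circle',cv2.minEnclosingCircle(W),'bbox',W.min(0),W.max(0))
    st,cs,ss=blob(g>100,190,203,200,214); print('strip',cs,ss,cast(s,*cs,.109))
    print(g[192:216,184:214])
    # scanner top face
    P=cloud(s); m=(abs(P[:,:,2]-.086)<.006); m[:,:135]=0;m[:,180:]=0;m[:175]=0;m[225:]=0
    v,u=np.nonzero(m); W=np.array([cast(s,a,c,.086)[:2] for a,c in zip(u,v)],np.float32)
    print('scanner',cv2.minAreaRect(W),len(W))
E
python3 m.py
```

```text
button [147.33898305 198.28813559] [144 194   8   9  59] [0.45415585 0.4094233  0.1       ]
lid dark [199.75081967 204.19672131] [189 193  25  23 305]
lid circle ((0.42899149656295776, 0.2588626444339752), 0.03846069797873497) bbox [0.40426645 0.22674425] [0.46512684 0.2923681 ]
strip [196.73684211 206.10526316] [196 203   3   8  19] [0.42941476 0.27114707 0.109     ]
[[132 134 132 130 130 131 127 112 104 108 116 116 110 101  71  55  72  62
   48  52  92 100 101 114 116 110 106 104 103 107]
 [134 136 134 132 132 127 113 104 106 112 106  99  93  88  59  47  78  75
   49  41  72  95 101 105 116 115 104  99 100 103]
 [136 135 135 131 128 113 102 104  91  92  65  54  43  40  27  25  42  43
   43  40  74  97 101 102 101 102 113  98  97  98]
 [135 135 133 130 115 105 106 101  64  39  23  19  19  20  16  17  20  23
   27  39  86  98 100  99 102  97 100 115  99  95]
 [135 133 131 127 110 104 107  69  35  18  13  14  14  17  14  15  15  19
   21  39  71  89  96 100 102  99  95 114 116  83]
 [135 134 132 116 101 110  72  34  17  16  15  16  17  17  15  18  14  15
   18  23  35  56  82  98 102 
[... 1690 characters left out ...]
0  93 100  98  64  32  22  33
   32  28  31  40  33  27  41  33  35  47  53  53]
 [133 133 133 127  90  58  53  48  45  46  54  61  70  72  55  37  29  38
   33  41  44  43  44  37  35  35  45  52  57  49]
 [133 133 135 132  94  70  63  53  48  46  47  46  48  48  46  44  43  42
   43  45  44  47  45  44  41  43  49  44  40  44]
 [134 135 136 134 127  84  59  51  53  46  48  43  42  44  46  44  43  44
   44  43  45  45  44  44  49  52  44  41  41  48]
 [134 133 136 136 131  93  76  58  51  50  51  47  45  44  44  46  45  44
   45  45  46  45  46  50  50  44  39  42  42  46]]
scanner ((0.45132553577423096, 0.3957071602344513), (0.07326282560825348, 0.09875965118408203), 84.74222564697266) 658
```

```bash
python3 - <<'E'
from h import *
s=np.load('top.npz'); P=cloud(s)
A=cast(s,197.3,202.7,.109); S=cast(s,196.3,210,.109); B=cast(s,147.34,198.29,.100)
print('axis',A,'button',B,'dist',np.hypot(*(B-A)[:2]))
print('dir win',np.degrees(np.arctan2(*(B-A)[1::-1])),'label dir',np.degrees(np.arctan2(*(S-A)[1::-1])))
# foot/disc cloud check
Q=P[180:225,175:222].reshape(-1,3)
for lo,hi in((.10,.116),(.025,.04)):
    q=Q[(Q[:,2]>lo)&(Q[:,2]<hi)]; c,r=cv2.minEnclosingCircle(q[:,:2].astype(np.float32)); print(lo,c,r,len(q),np.median(q[:,2]))
# scanner in both clouds
for n in('top','scene'):
    t=np.load(n+'.npz'); C=cloud(t).reshape(-1,3)
    q=C[(C[:,2]>.078)&(C[:,2]<.094)&(np.hypot(C[:,0]-.455,C[:,1]-.40)<.075)]
    print(n,cv2.minAreaRect(q[:,:2].astype(np.float32)),len(q))
    q=C[(C[:,2]>.094)&(C[:,2]<.11)&(np.hypot(C[:,0]-.455,C[:,1]-.40)<.06)]
    print(' button',cv2.minEnclosingCircle(q[:,:2].astype(np.float32)),len(q), q.mean(0))
    q=C[(C[:,2]>.100)&(C[:,2]<.118)&(np.hypot(C[:,0]-.432,C[:,1]-.265)<.05)]
    print(' lid',cv2.minEnclosingCircle(q[:,:2].astype(np.float32)),len(q))
t=np.load('scene.npz'); print(t['range_z'][200,215])
E
```

```text
axis [0.43872902 0.2695478  0.109     ] button [0.45415062 0.40942045 0.1       ] dist 0.14072023334171616
dir win 83.70829198937926 label dir 171.85268697351302
0.1 (0.4380419850349426, 0.2719237208366394) 0.02518817037343979 248 0.10920325866009428
0.025 (0.43972712755203247, 0.2709140479564667) 0.04195413738489151 138 0.033858497824524325
top ((0.4513743221759796, 0.3968997895717621), (0.07570379227399826, 0.09950125962495804), 85.09507751464844) 674
 button ((0.44953835010528564, 0.39211443066596985), 0.0391211174428463) 210 [0.45182871 0.40579128 0.10168079]
 lid ((0.4380419850349426, 0.2719237208366394), 0.02518817037343979) 248
scene ((0.44980356097221375, 0.3979240655899048), (0.07495535165071487, 0.10177263617515564), 84.45774841308594) 790
 button ((0.4452436864376068, 0.3969467580318451), 0.036381907761096954) 251 [0.44494698 0.40936756 0.10208128]
 lid ((0.43715012073516846, 0.27194538712501526), 0.025877002626657486) 298
1.0296342
```

Axis is at (0.438,0.271), the lid radius comes out at 25 mm as given, and the window direction is about 84.5°. The label points at about 173.5°, so I need about 89° clockwise from above. Before moving I'll check the heights along the path.

```bash
python3 - <<'E'
from h import *
C=np.vstack([cloud(np.load(n+'.npz')).reshape(-1,3) for n in('top','scene')])
for y in np.arange(-.5,.45,.1):
    print(round(y,1),[round(float(np.percentile(q,99.5)),2) if len(q:=C[(abs(C[:,1]-y)<.05)&(abs(C[:,0]-x)<.04)&(C[:,2]<.6),2])>5 else None for x in np.arange(.2,.7,.08)])
E
```

```text
-0.5 [0.16, 0.16, 0.16, 0.16, 0.16, 0.16, 0.16]
-0.4 [-0.38, -0.38, -0.38, -0.38, 0.26, 0.28, -0.32]
-0.3 [-0.38, -0.38, -0.38, 0.07, 0.28, 0.36, 0.36]
-0.2 [-0.38, -0.38, -0.38, 0.0, 0.25, 0.27, 0.27]
-0.1 [0.6, -0.74, -0.0, 0.01, 0.14, 0.01, 0.26]
-0.0 [0.6, -0.74, 0.01, 0.11, 0.11, 0.24, 0.23]
0.1 [0.48, -0.74, 0.0, 0.07, 0.1, 0.31, 0.57]
0.2 [-0.65, 0.0, 0.01, 0.1, 0.1, 0.17, 0.56]
0.3 [-0.74, 0.0, 0.03, 0.11, 0.02, 0.03, 0.59]
0.4 [-0.74, 0.0, 0.07, 0.11, 0.09, 0.03, 0.03]
```

```bash
python3 -m crank '[{"translation":[0,0,-0.2],"spin":0,"jaw":-1},{"translation":[0,0,-0.2],"spin":0,"jaw":-1},{"translation":[0,0,-0.2],"spin":-0.1,"jaw":-1},{"translation":[0,0,-0.2],"spin":-0.1,"jaw":-1},{"translation":[0,0,-0.2],"spin":-0.1,"jaw":-1},{"translation":[0,0,-0.2],"spin":-0.1,"jaw":-1}]' 30; python3 -c "
from bench import robot
s=robot.sense();print(s['q'],s['position'],s['tcp_rot'])"
```

```text
clock: 0.7
position: [0.1599, -0.5783, 0.2911]
tcp_rot: [-3.141, -0.0, 0.876]
wrist_force: [-0.1, 0.7, 0.3]
grip_width: 0.0852
grip_force: 0.0
[-1.30101024e+00  2.99121719e-01  6.82395291e-02  1.34008833e+00
 -6.90097314e-06  9.64605055e-01] [ 0.15991107 -0.57829054  0.29107828] [-3.14144557e+00 -9.35728421e-05  8.75977353e-01]
```

```bash
python3 -m crank '[{"translation":[0.97,-0.09,-0.2],"spin":-0.3,"jaw":-1},{"translation":[0.97,-0.09,0],"spin":-0.3,"jaw":-1},{"translation":[0.97,-0.09,0],"spin":-0.3,"jaw":-1},{"translation":[0.97,-0.09,0],"spin":-0.3,"jaw":-1},{"translation":[0.97,-0.09,0],"spin":-0.3,"jaw":-1},{"translation":[0.97,-0.09,0],"spin":-0.3,"jaw":-1},{"translation":[0.97,-0.09,0],"spin":-0.3,"jaw":-1},{"translation":[0.97,-0.09,0],"spin":-0.3,"jaw":-1},{"translation":[0.97,-0.09,0],"spin":-0.3,"jaw":-1},{"translation":[0.97,-0.09,0],"spin":-0.3,"jaw":-1},{"translation":[0.97,-0.09,0],"spin":-0.3,"jaw":-1},{"translation":[0.97,-0.09,0],"spin":-0.3,"jaw":-1},{"translation":[0.97,-0.09,0],"spin":-0.3,"jaw":-1}]'
```

```text
clock: 2.0
position: [0.327, -0.3385, 0.2911]
tcp_rot: [3.142, -0.0, 2.76]
wrist_force: [0.4, 0.1, 0.3]
grip_width: 0.0853
grip_force: 0.0
```

```bash
python3 -m crank '[{"translation":[0.13,0.94,0],"spin":-0.268,"jaw":-1},{"translation":[0.13,0.94,0],"spin":-0.268,"jaw":-1},{"translation":[0.13,0.94,0],"spin":-0.268,"jaw":-1},{"translation":[0.13,0.94,0],"spin":-0.268,"jaw":-1},{"translation":[0.13,0.94,0],"spin":-0.268,"jaw":-1},{"translation":[0.13,0.94,0],"spin":-0.268,"jaw":-1},{"translation":[0.13,0.94,0],"spin":-0.268,"jaw":-1},{"translation":[0.13,0.94,0],"spin":-0.268,"jaw":-1},{"translation":[0.13,0.94,0],"spin":-0.268,"jaw":-1},{"translation":[0.13,0.94,0],"spin":-0.268,"jaw":-1},{"translation":[0.13,0.94,0],"spin":-0.268,"jaw":-1},{"translation":[0.13,0.94,0],"spin":-0.268,"jaw":-1},{"translation":[0.13,0.94,0],"spin":-0.268,"jaw":-1}]'
cat > go.py <<'E'
import sys,numpy as np
from bench import robot
from scipy.spatial.transform import Rotation as R
s=robot.sense(); p=np.array(s['position']); r=R.from_euler('xyz',s['tcp_rot'])
t=np.array([float(a) for a in sys.argv[1:4]])
print('yaw',np.degrees(s['tcp_rot'][2]),'pos',p,'q',np.round(s['q'],2),'clock',s['clock'],'rows',np.round(r.inv().apply(t-p)/.3,3))
E
python3 go.py .438 .271 .2
```

```text
clock: 3.3
position: [0.3972, -0.0626, 0.2912]
tcp_rot: [3.142, -0.0, -1.845]
wrist_force: [-0.7, -0.2, -0.8]
grip_width: 0.0853
grip_force: 0.0
yaw -105.68663427600725 pos [ 0.39720466 -0.06259948  0.29119035] q [-0.16 -0.08 -0.36  1.29 -0.   -1.45] clock 3.3 rows [-1.107  0.17   0.304]
```

```bash
python3 -m crank '[{"translation":[-0.95,0.15,0.25],"spin":0,"jaw":-1},{"translation":[-0.95,0.15,0.25],"spin":0,"jaw":-1},{"translation":[-0.95,0.15,0.25],"spin":0,"jaw":-1},{"translation":[-0.95,0.15,0.25],"spin":0,"jaw":-1},{"translation":[-0.95,0.15,0.25],"spin":0,"jaw":-1},{"translation":[-0.95,0.15,0.25],"spin":0,"jaw":-1},{"translation":[-0.95,0.15,0.25],"spin":0,"jaw":-1},{"translation":[-0.95,0.15,0.25],"spin":0,"jaw":-1},{"translation":[-0.95,0.15,0.25],"spin":0,"jaw":-1},{"translation":[-0.95,0.15,0.25],"spin":0,"jaw":-1}]'; python3 go.py .438 .271 .071
```

```text
clock: 4.3
position: [0.4312, 0.2229, 0.2168]
tcp_rot: [-3.141, 0.0, -1.847]
wrist_force: [-0.4, 0.7, -0.1]
grip_width: 0.0851
grip_force: 0.0
yaw -105.80491571074825 pos [0.4311814  0.22285099 0.21679129] q [ 0.48  0.11 -0.34  1.12 -0.   -0.82] clock 4.3 rows [-0.16   0.022  0.486]
```

```bash
python3 -m crank '[{"translation":[-0.16,0.022,0],"spin":0,"jaw":-1},{"translation":[-0.16,0.022,0.1],"spin":0,"jaw":-1},{"translation":[-0.16,0.022,0.2],"spin":0,"jaw":-1},{"translation":[-0.16,0.022,0.3],"spin":0,"jaw":-1},{"translation":[-0.16,0.022,0.4],"spin":0,"jaw":-1},{"translation":[-0.16,0.022,0.486],"spin":0,"jaw":-1},{"translation":[-0.16,0.022,0.486],"spin":0,"jaw":-1},{"translation":[-0.16,0.022,0.486],"spin":0,"jaw":-1},{"translation":[-0.16,0.022,0.486],"spin":0,"jaw":0},{"translation":[-0.16,0.022,0.486],"spin":0,"jaw":1},{"translation":[-0.16,0.022,0.486],"spin":0,"jaw":1},{"translation":[-0.16,0.022,0.486],"spin":0,"jaw":1},{"translation":[-0.16,0.022,0.486],"spin":0,"jaw":1},{"translation":[-0.16,0.022,0.486],"spin":0,"jaw":1}]' 30; python3 go.py .438 .271 .071
```

```text
clock: 5.7
position: [0.4388, 0.2724, 0.0721]
tcp_rot: [-3.139, 0.002, -1.845]
wrist_force: [-0.3, -1.2, 6.5]
grip_width: 0.0484
grip_force: 30.3
yaw -105.69547373975628 pos [0.43878072 0.27239728 0.07214512] q [ 0.56  0.28 -0.48  0.81 -0.   -0.74] clock 5.7 rows [0.005 0.001 0.004]
```

```bash
python3 -m crank '[{"translation":[0,0,0],"spin":0.015,"jaw":1},{"translation":[0,0,0],"spin":0.03,"jaw":1},{"translation":[0,0,0],"spin":0.045,"jaw":1},{"translation":[0,0,0],"spin":0.06,"jaw":1},{"translation":[0,0,0],"spin":0.075,"jaw":1},{"translation":[0,0,0],"spin":0.09,"jaw":1},{"translation":[0,0,0],"spin":0.1,"jaw":1},{"translation":[0,0,0],"spin":0.1,"jaw":1}]'; python3 - <<'E'
from h import *
s=robot.sense(); print(s['wrist_torque'],np.degrees(s['tcp_rot'][2]))
for n in('scene',):
    t=snap(n); cv2.imwrite(f'pics/{n}1.png',cv2.resize(t['image'][165:275,140:260],None,fx=5,fy=5,interpolation=cv2.INTER_CUBIC)[:,:,::-1])
E
```

```text
clock: 6.5
position: [0.4395, 0.2718, 0.0722]
tcp_rot: [-3.139, 0.003, -2.475]
wrist_force: [1.8, -3.0, 5.8]
grip_width: 0.0483
grip_force: 30.1
[-0.69567002 -0.44270378 -0.07374435] -141.79730040222444
```

View pics/scene1.png

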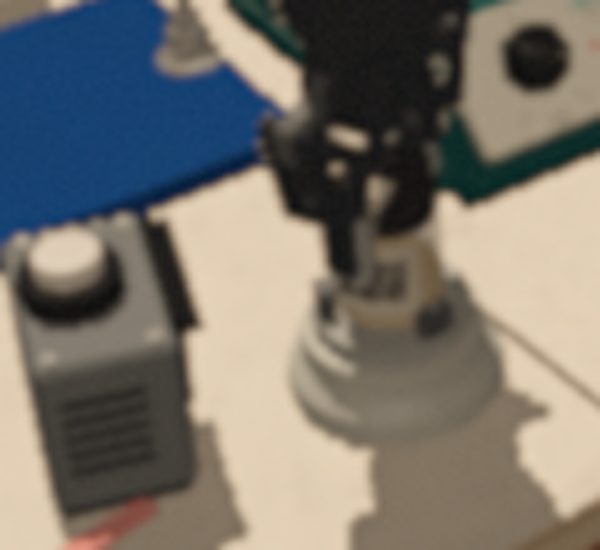

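The label at about (385,280) has turned left toward the scanner with the fingers, and the torque of about 0.07 N m is friction only. Nothing is blocking, so I'll continue.

```bash
python3 -m crank '[{"translation":[0,0,0],"spin":0.015,"jaw":1},{"translation":[0,0,0],"spin":0.03,"jaw":1},{"translation":[0,0,0],"spin":0.045,"jaw":1},{"translation":[0,0,0],"spin":0.06,"jaw":1},{"translation":[0,0,0],"spin":0.075,"jaw":1},{"translation":[0,0,0],"spin":0.09,"jaw":1},{"translation":[0,0,0],"spin":0.105,"jaw":1},{"translation":[0,0,0],"spin":0.12,"jaw":1},{"translation":[0,0,0],"spin":0.135,"jaw":1},{"translation":[0,0,0],"spin":0.147,"jaw":1},{"translation":[0,0,0],"spin":0.147,"jaw":1},{"translation":[0,0,0],"spin":0.147,"jaw":1}]'; python3 - <<'E'
from h import *
s=robot.sense(); print(s['wrist_torque'],np.degrees(s['tcp_rot'][2]),s['q'][5])
E
```

```text
clock: 7.75
position: [0.4397, 0.2704, 0.0721]
tcp_rot: [-3.14, 0.006, 2.885]
wrist_force: [4.4, -7.3, 8.3]
grip_width: 0.0484
grip_force: 30.7
[-1.73231884 -0.44818847 -0.09625921] 165.31536735606593 0.81114043571409
```

```bash
python3 -m crank '[{"translation":[0,0,0],"spin":0,"jaw":-1},{"translation":[0,0,0],"spin":0,"jaw":-1},{"translation":[0,0,0],"spin":0,"jaw":-1},{"translation":[0,0,0],"spin":0,"jaw":-1},{"translation":[0,0,-0.15],"spin":0,"jaw":-1},{"translation":[0,0,-0.3],"spin":0,"jaw":-1},{"translation":[0,0,-0.45],"spin":0,"jaw":-1},{"translation":[0,0,-0.6],"spin":0,"jaw":-1},{"translation":[0,0,-0.6],"spin":0,"jaw":-1}]';  python3 go.py .42 .10 .252
```

```text
clock: 8.65
position: [0.4406, 0.274, 0.257]
tcp_rot: [3.134, 0.007, 2.887]
wrist_force: [0.5, 0.5, -0.3]
grip_width: 0.0852
grip_force: 0.0
yaw 165.40639151361995 pos [0.44056782 0.27396285 0.25701039] q [ 0.56  0.14 -0.21  1.21  0.    0.81] clock 8.65 rows [-0.08  -0.579  0.013]
```

```bash
python3 -m crank '[{"translation":[-0.08,-0.58,0],"spin":0,"jaw":-1},{"translation":[-0.08,-0.58,0],"spin":0,"jaw":-1},{"translation":[-0.08,-0.58,0],"spin":0,"jaw":-1},{"translation":[-0.08,-0.58,0],"spin":0,"jaw":-1},{"translation":[-0.08,-0.58,0],"spin":0,"jaw":-1},{"translation":[-0.08,-0.58,0],"spin":0,"jaw":-1}]'; python3 - <<'E'
from h import *
s=snap('top');t=snap('scene')
cv2.imwrite('pics/e.png',np.hstack([cv2.resize(s['image'][185:225,170:230],(390,260),interpolation=cv2.INTER_CUBIC),cv2.resize(t['image'][185:245,185:275],(390,260),interpolation=cv2.INTER_CUBIC)])[:,:,::-1])
P=cloud(s)
m=np.zeros((384,512),np.uint8); g=s['image'].min(2).astype(int)
print(g[196:210,182:206])
E
```

```text
clock: 9.25
position: [0.4169, 0.0974, 0.2502]
tcp_rot: [3.141, -0.0, 2.885]
wrist_force: [-0.5, 0.5, 0.4]
grip_width: 0.0856
grip_force: 0.0
[[153 154 155 153 151 146 126 120 103  81  39  19  17  18  18  19  20  19
   22  19  30  59  87 103]
 [153 153 153 154 150 133 118 126  81  39  21  19  19  19  19  19  21  20
   17  18  18  27  40  59]
 [153 155 153 152 145 124 116  98  50  22  18  17  15  19  19  18  17  17
   21  18  18  20  30  38]
 [156 153 152 147 132 116 120  76  41  26  25  24  25  27  26  22  19  18
   20  22  21  20  22  25]
 [155 155 154 149 126 114 122  95  76  67  62  61  64  63  60  32  21  18
   18  19  22  18  19  24]
 [154 153 153 148 121 110 119 121 120 121 121 125 124 124 119  64  27  17
   19  18  19  20  19  23]
 [153 153 153 149 120 112 122 125 127 125 128 129 129 129 123  67  26  19
   19  16  18  18  18  20]
 [154 154 152 149 118 117 117 118 120 122 123 121 124 124 117  66  27  15
   18  21  17  17  21  19]
 [154 155 153 148 118 114  97  75  74  85  90  89  91  95  94  54  25  18
   17  17  20  18  17  21]
 [152 153 149 146 117 112 111  58  27  28  29  31  31  32  32  23  19  20
   19  18  17  20  20  15]
 [152 152 151 146 115 108 105  61  26  16  17  19  19  16  15  18  17  19
   17  19  18  18  19  23]
 [152 150 151 149 120 104 102  73  39  20  17  20  19  17  16  19  20  18
   18  19  20  16  20  30]
 [152 152 151 149 123 102 121 103  75  39  19  17  16  18  19  19  18  18
   19  19  17  19  27  32]
 [153 152 151 148 117  96 104 100 101  73  35  18  18  19  18  14  18  20
   21  17  20  25  34  34]]
```

View pics/e.png

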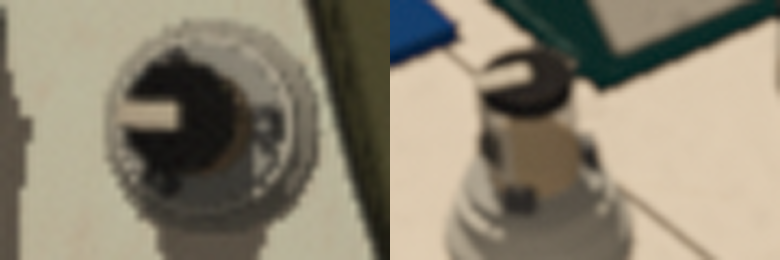

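The strip now points straight at the scanner (image left). I measure it at about 85–87° against 84.4° for the window, well inside tolerance, so the jar did follow. Next is closing the fingers and moving over the button at (0.4515, 0.409).

```bash
python3 go.py .4515 .4088 .2
```

```text
yaw 165.445671511354 pos [0.41710501 0.09832531 0.25020721] q [ 0.23 -0.02 -0.39  1.2   0.    0.49] clock 9.35 rows [0.149 1.03  0.168]
```

```bash
python3 -m crank '[{"translation":[0.149,1,0],"spin":0,"jaw":1},{"translation":[0.149,1,0],"spin":0,"jaw":1},{"translation":[0.149,1,0],"spin":0,"jaw":1},{"translation":[0.149,1,0],"spin":0,"jaw":1},{"translation":[0.149,1,0],"spin":0,"jaw":1},{"translation":[0.149,1,0],"spin":0,"jaw":1},{"translation":[0.149,1,0.1],"spin":0,"jaw":1},{"translation":[0.149,1,0.2],"spin":0,"jaw":1},{"translation":[0.149,1,0.35],"spin":0,"jaw":1},{"translation":[0.149,1,0.35],"spin":0,"jaw":1},{"translation":[0.149,1,0.35],"spin":0,"jaw":1}]' 30; python3 go.py .4515 .4088 .107
```

```text
clock: 10.45
position: [0.4482, 0.3996, 0.1451]
tcp_rot: [-3.14, -0.002, 2.888]
wrist_force: [0.9, 0.5, 0.3]
grip_width: -0.0001
grip_force: 0.0
yaw 165.4845889711607 pos [0.44821715 0.39957848 0.14511676] q [ 0.73  0.36 -0.18  1.03  0.    0.98] clock 10.45 rows [-0.003  0.033  0.127]
```

```bash
python3 -m crank '[{"translation":[0,0.033,0.06],"spin":0,"jaw":1},{"translation":[0,0.033,0.12],"spin":0,"jaw":1},{"translation":[0,0.033,0.14],"spin":0,"jaw":1},{"translation":[0,0.033,0.15],"spin":0,"jaw":1},{"translation":[0,0.033,0.16],"spin":0,"jaw":1},{"translation":[0,0.033,0.16],"spin":0,"jaw":1}]'; python3 -m crank '[{"translation":[0,0,0.005],"spin":0,"jaw":1},{"translation":[0,0,0.01],"spin":0,"jaw":1},{"translation":[0,0,0.01],"spin":0,"jaw":1}]'
```

```text
clock: 11.05
position: [0.4527, 0.4101, 0.1018]
tcp_rot: [3.137, 0.002, 2.887]
wrist_force: [-5.0, -2.6, 16.0]
grip_width: -0.0002
grip_force: 8.1
clock: 11.35
position: [0.4528, 0.4103, 0.1014]
tcp_rot: [3.136, 0.002, 2.887]
wrist_force: [-11.2, -6.9, 33.6]
grip_width: -0.0001
grip_force: 17.2
```

```bash
python3 - <<'E'
from h import *
P=cloud(np.load('top.npz')); print(P[193:204,142:156,2].round(3))
E
```

```text
[[0.086 0.1   0.098 0.097 0.099 0.098 0.099 0.098 0.099 0.097 0.098 0.1
  0.095 0.087]
 [0.1   0.101 0.098 0.106 0.106 0.11  0.109 0.106 0.101 0.096 0.098 0.099
  0.099 0.094]
 [0.097 0.1   0.107 0.11  0.11  0.106 0.107 0.107 0.104 0.105 0.099 1.067
  0.101 0.097]
 [0.096 0.106 0.111 0.107 0.11  0.108 0.111 0.109 0.108 0.109 0.102 0.101
  0.098 0.098]
 [0.098 0.108 0.111 0.11  0.109 0.111 0.108 0.109 0.106 0.107 0.105 0.096
  0.099 0.097]
 [0.108 0.109 0.111 0.107 0.108 0.109 0.108 0.107 0.106 0.108 0.107 0.098
  0.095 0.099]
 [0.107 0.108 0.107 0.107 0.107 0.109 0.108 0.107 0.107 0.109 0.109 0.104
  0.1   0.096]
 [0.106 0.109 0.112 0.104 0.109 0.109 0.107 0.109 0.109 0.11  0.106 0.098
  0.099 0.096]
 [0.098 0.11  0.107 0.106 0.109 0.105 0.109 0.108 0.11  0.109 0.104 0.099
  0.098 0.097]
 [0.101 0.106 0.107 1.067 0.111 0.109 0.109 0.109 0.109 0.105 0.1   0.095
  0.098 0.098]
 [0.099 0.098 0.106 0.11  0.108 0.108 0.109 0.106 0.106 0.099 0.099 0.097
  0.097 0.095]]
```

The button top sat at 0.108 and its bezel at 0.098. The tip stopped at 0.1014 with 34 N, so the button is bottomed at about 6 mm of travel. I'll lift and check.

```bash
python3 -m crank '[{"translation":[0,0,-0.05],"spin":0,"jaw":1},{"translation":[0,0,-0.15],"spin":0,"jaw":1},{"translation":[0,0,-0.3],"spin":0,"jaw":1},{"translation":[0,0,-0.45],"spin":0,"jaw":1},{"translation":[0,0.3,-0.5],"spin":0,"jaw":1},{"translation":[0,0.3,-0.5],"spin":0,"jaw":1},{"translation":[0,0.3,-0.5],"spin":0,"jaw":1},{"translation":[0,0.3,-0.5],"spin":0,"jaw":1},{"translation":[0,0.3,-0.5],"spin":0,"jaw":1}]'; python3 - <<'E'
from h import *
s=snap('top')
cv2.imwrite('pics/f.png',cv2.resize(s['image'][160:240,120:360],(780,260),interpolation=cv2.INTER_CUBIC)[:,:,::-1])
P=cloud(s);print(np.median(P[196:202,144:151,2]))
E
```

```text
clock: 12.25
position: [0.4743, 0.4948, 0.2448]
tcp_rot: [-3.141, 0.0, 2.886]
wrist_force: [0.0, -0.8, 0.8]
grip_width: 0.0001
grip_force: 0.0
0.10830464664194911
```

View pics/f.png

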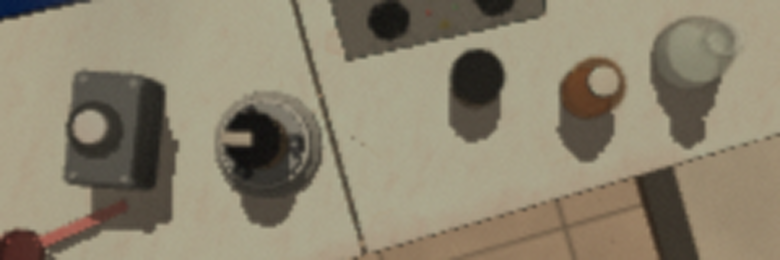

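The strip at (240,138) still points at the scanner, the button at (92,127) is back up at 0.108, and the bystanders haven't moved.

```bash
python3 -c "
from bench import robot
print(robot.hand_in())"
```

```text
the job is handed in; nothing more can be done
None
```

The jar is turned so its label faces the scanner window to within about 3° by my camera measurement (10° allowed). The button was pressed fully down and is up again, the other items weren't disturbed, and the job is handed in; no verdict was shown.

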